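# Find the rocking corner of a jig plate and shim it

## Task

The jig plate rocks at one corner. Press down on its corner ears with the shut fingertips, one after another, to find the one that gives way, then press that corner's steel shim tab down flat onto its seat. Leave the other three shim tabs standing up, lift or shift nothing, and finish clear of everything.

Things in the scene. Friction and masses are not known exactly. Their poses are not given: they have to be found in the camera images.
- base: Grey tooling base, 240 x 220 x 12 mm (with low rubber feet), fixed. Origin under its centre; top face 12 mm above it; x towards the far side, y left.
- jig_plate: Aluminium jig plate, 166 x 186 x 8 mm, about 0.85 kg, loose on four posts: a web 162 x 98 mm with an ear 36 x 46 mm at each corner. Origin: centre of its underside, z up; ear middles at x = +-65, y = +-70 mm. A black nest and pins stand up to 7 mm proud of the web. Near ears' shim tabs lie in front of the plate, far ears' in the notches between near and far ears.
- station_a: One of four look-alike fixed corner stations; they change corners between starts. Origin: on the base's top face, straight under the middle of the ear it carries; z up, x from its shim tab to its post. The ear's top face is 32 mm above the origin: press there. Three of the posts are rigid; one, not told which and not to be seen, gives way 4.5 mm under about 4 N and springs back.
- station_b: One of four look-alike fixed corner stations; they change corners between starts. Origin: on the base's top face, straight under the middle of the ear it carries; z up, x from its shim tab to its post. The ear's top face is 32 mm above the origin: press there. Three of the posts are rigid; one, not told which and not to be seen, gives way 4.5 mm under about 4 N and springs back.
- station_c: One of four look-alike fixed corner stations; they change corners between starts. Origin: on the base's top face, straight under the middle of the ear it carries; z up, x from its shim tab to its post. The ear's top face is 32 mm above the origin: press there. Three of the posts are rigid; one, not told which and not to be seen, gives way 4.5 mm under about 4 N and springs back.
- station_d: One of four look-alike fixed corner stations; they change corners between starts. Origin: on the base's top face, straight under the middle of the ear it carries; z up, x from its shim tab to its post. The ear's top face is 32 mm above the origin: press there. Three of the posts are rigid; one, not told which and not to be seen, gives way 4.5 mm under about 4 N and springs back.
- shim_a (a joint): Shim tab of station_a (42 x 22 x 3 mm), rad. Hinge pin along the station's y at x = -24, z = 18 mm; tab reaches to -x. 0 to 0.06 at the start: slants up 30 degrees, end 40 mm above the base's top. 0.55: flat, top face 19.5 mm above the base's top, hard stop; over a rigid post there is no gap and it jams at 0.33. Stays where left; 3 to 9 N on its end turns it (end swings 6 mm outward).
- shim_a_end (a point): Press mark (dark 9 mm dot) on top of the shim tab of station_a, 33 mm from the hinge pin, 9 mm from the free end. With the tab flat it lies at x = -57 mm, z = 19.5 mm in the station's frame.
- shim_b (a joint): Shim tab of station_b (42 x 22 x 3 mm), rad. Hinge pin along the station's y at x = -24, z = 18 mm; tab reaches to -x. 0 to 0.06 at the start: slants up 30 degrees, end 40 mm above the base's top. 0.55: flat, top face 19.5 mm above the base's top, hard stop; over a rigid post there is no gap and it jams at 0.33. Stays where left; 3 to 9 N on its end turns it (end swings 6 mm outward).
- shim_b_end (a point): Press mark (dark 9 mm dot) on top of the shim tab of station_b, 33 mm from the hinge pin, 9 mm from the free end. With the tab flat it lies at x = -57 mm, z = 19.5 mm in the station's frame.
- shim_c (a joint): Shim tab of station_c (42 x 22 x 3 mm), rad. Hinge pin along the station's y at x = -24, z = 18 mm; tab reaches to -x. 0 to 0.06 at the start: slants up 30 degrees, end 40 mm above the base's top. 0.55: flat, top face 19.5 mm above the base's top, hard stop; over a rigid post there is no gap and it jams at 0.33. Stays where left; 3 to 9 N on its end turns it (end swings 6 mm outward).
- shim_c_end (a point): Press mark (dark 9 mm dot) on top of the shim tab of station_c, 33 mm from the hinge pin, 9 mm from the free end. With the tab flat it lies at x = -57 mm, z = 19.5 mm in the station's frame.
- shim_d (a joint): Shim tab of station_d (42 x 22 x 3 mm), rad. Hinge pin along the station's y at x = -24, z = 18 mm; tab reaches to -x. 0 to 0.06 at the start: slants up 30 degrees, end 40 mm above the base's top. 0.55: flat, top face 19.5 mm above the base's top, hard stop; over a rigid post there is no gap and it jams at 0.33. Stays where left; 3 to 9 N on its end turns it (end swings 6 mm outward).
- shim_d_end (a point): Press mark (dark 9 mm dot) on top of the shim tab of station_d, 33 mm from the hinge pin, 9 mm from the free end. With the tab flat it lies at x = -57 mm, z = 19.5 mm in the station's frame.
- loupe: Black eye loupe, 36 mm across and high, standing beside the base. Leave alone.
- gold_block: Yellowish spring-pin block, 18 x 26 x 15 mm, beside the base. Leave alone.
- hexkey_set: Red hex key holder, 30 x 90 x 18 mm, beside the base. Leave alone.

How it is judged:
On the way, in this order (a step that is already met when the one before it is completed fails the run):
1. the rocking corner is pressed with the fingers so that the plate tips (angle between jig_plate's own z axis and vertical above 0.02 rad and contact force between the fingers and jig_plate above 1 N), for 0.1 s.
2. the shim tab of the rocking corner is pressed flat (only that one can go flat) (value of joint any of shim_a, shim_b, shim_c, shim_d above 0.46 rad), for 0.2 s.
At the end, for the whole second after the job is handed in: The shim tab of the rocking corner is flat (joint above 0.46 of 0.55 rad), the other three still stand up (below 0.2 rad), and the plate lies level (tilt under 0.012 rad) and at rest within 15 mm of where it was (((value of joint shim_a above 0.46 rad and value of joint each of shim_b, shim_c, shim_d below 0.2 rad) or (value of joint shim_b above 0.46 rad and value of joint each of shim_a, shim_c, shim_d below 0.2 rad) or (value of joint shim_c above 0.46 rad and value of joint each of shim_a, shim_b, shim_d below 0.2 rad) or (value of joint shim_d above 0.46 rad and value of joint each of shim_a, shim_b, shim_c below 0.2 rad)) and angle between jig_plate's own z axis and vertical below 0.012 rad and linear speed of jig_plate below 0.01 m/s and distance of jig_plate from where it was at the start of the episode below 0.015 m); the robot touches nothing.
It fails at once if more than one shim tab is pressed down half way (value of joint each of shim_a, shim_b above 0.28 rad or value of joint each of shim_a, shim_c above 0.28 rad or value of joint each of shim_a, shim_d above 0.28 rad or value of joint each of shim_b, shim_c above 0.28 rad or value of joint each of shim_b, shim_d above 0.28 rad or value of joint each of shim_c, shim_d above 0.28 rad).
It fails at once if the jig plate is lifted or shifted by more than 20 mm (distance of jig_plate from where it was at the start of the episode above 0.02 m).
It fails at once if a bystander (loupe, spring-pin block, hex key holder) is moved by more than 20 mm (distance of any of loupe, gold_block, hexkey_set from where it was at the start of the episode above 0.02 m).
It also fails if it takes over 42 s, if anything falls off the work surface, if the arm or the gripper's body presses on something with over 40 N, if the wrist force passes 120 N, or if a joint passes its speed limit or range.

## Robot

A 6-joint arm with a two-finger parallel gripper is mounted at the origin on a cart in front of the work surface, level with it; the furniture and walls round the work are solid. World frame = base frame: x ahead of the robot, y to its left, z up, the work surface at z = 0. Lengths are in m, angles in rad, forces in N, time in s.
With the tool pointing down it reaches from about 0.375 to 0.825 m from the base axis. Payload 5.5 kg.
Tool frame: the origin (TCP) lies at the centre of the arm's flange, where the gripper is bolted on; the fingertips stand 173 mm ahead of it and the grasp point (between the pads) lies 155 mm ahead of it; z points along the fingers, y is the direction in which the jaws open and shut (so a half turn about z gives the same grasp; the last joint's range is limited). The gripper opens to 85 mm and grips with 20 to 120 N. Pads are 22 mm wide; open, the fingers measure 114 mm over their backs; the gripper's body (76 mm by 85 mm) begins 54 mm behind the grasp point. The pads swing forward as they close: fully open they stand 13 mm farther back than shut.
Start: joints at [-1.217, 0.314, -0.047, 1.21, 0, 1.571], TCP at [0.208, -0.563, 0.405] pointing down, gripper open.
Joint ranges: [-2.67, 2.67], [-0.69, 1.73], [-1.03, 1.25], [-2.08, 2.16], [-1.42, 1.45], [-3.14, 3.14]. Speed limits (rad/s): [2.39, 2.39, 3.01, 3.14, 3.14, 3.14].

## Interface

Orientations are given as a unit quaternion [w, x, y, z].
In Python, from plant import bot gives the robot as it stands.
- The arm moves only by the tool servo_tool, never from a script. Its argument "deltas" is a list of rows, each a list of 6 numbers: the shift along the tool's x, y, z in mm, then the turn, a rotation vector about the tool's x, y, z in degrees. In form: [[tx, ty, tz, rx, ry, rz], ...]. A call has 1 to 5 rows; each row is the pose to reach, as a shift and turn from the pose commanded when the call began, along the tool's axes at that moment; what a row does not reach only later rows make up. A row lasts 1/12 s, in which the tool goes at most 41.7 mm and 7.16 degrees, less where a joint would pass 70% of its speed; a pose out of reach is approached as far as the arm can. A call with a gripper value outside its range is refused whole. "fingers" is the opening, from -1 (shut) to 1 (fully open), set as the call begins (left out, the last holds). The fingers move at their own pace and stop on an object; the grip force is fixed at half the most. Time passes only in rows, so rows that repeat a pose let the fingers close. It gives the time, the measured TCP pose, the force and the opening at its end, in the units of the state.
- bot.get_obs(): the state, without advancing time (a new reading comes with each control period).
- bot.grab_frame(name): name is "scene" or "top" or "wrist"; returns a dict with "image" (384x512x3 uint8, blue, green, red), "fx", "fy", "cx", "cy" (pixels), "D" ([k1, k2, p1, p2, k3] as OpenCV has them; the pictures are not rectified), "xyz" and "orientation" of the camera in the world; the wrist camera has in their place "mount" (4x4, takes a point from camera to tool coordinates, whose origin is the TCP and whose axes are the flange's). Camera axes: x right, y down, z forward; pixel columns grow to the right and rows downward; lengths in m; the calibration is good to about 2 mm. A picture is of the moment at which its call begins: read the wrist's pose just before it. There is no depth.
- bot.sign_off(): hands the job in, once; it reports no verdict.
The state is a dict: "time_s": time; "joint_positions": joint angles; "qvel": joint speeds; "effort": joint torques, N m; "tool_pos": TCP position; "tcp_rot": TCP orientation; "ft_force": force on the tool from outside, world axes, zero at the start; "ft_torque": the same for the moment, N m; "grip_width": opening from 0.0 (shut) to 1.0 (fully open).
Only numpy, scipy, OpenCV 4.12 (cv2) and the standard library are available. Lean on these libraries where they do the work, as an engineer would, in place of code of your own. Each camera call takes 0.05 s, during which the arm holds its last target.

## Working session

There is one attempt and no reset: what is moved stays moved. The work goes in short steps, Python scripts to look and compute and a tool call to move; the robot and the scene stay as the last step left them, time stands still between calls to the robot, and variables do not carry over. Pictures are saved under pics/ and viewed, and the job is handed in when it is done.

Besides the shell and the picture viewer there is one more tool, called after ">>>" by a JSON object that holds its "method" and its "body". servo_tool: Moves the arm, as the interface text tells. Its arguments: {"type":"object","properties":{"deltas":{"type":"array"},"fingers":{"type":"number"}},"required":["deltas"]}

```bash
mkdir -p pics; ls
python3 - <<'E'
from plant import bot
import cv2,numpy as np
print(bot.get_obs())
for n in("scene","top"):
    f=bot.grab_frame(n); cv2.imwrite(f"pics/{n}0.png",f["image"]); np.save(f"{n}0.npy",f["image"])
    print({k:v for k,v in f.items() if k!="image"})
E
```

```text
pics
{'time_s': 0.0, 'joint_positions': array([-1.21700687e+00,  3.14220424e-01, -4.80743813e-02,  1.21023675e+00,
        7.16991072e-07,  1.57079884e+00]), 'qvel': array([ 0.00024537,  0.00160324,  0.00037112, -0.00016171, -0.00291343,
       -0.00017046]), 'effort': array([-5.85834132e-04, -5.39588106e+01,  3.39751697e+01,  1.92737201e-02,
        3.09684692e-04,  1.03606152e-05]), 'tool_pos': array([ 0.20777168, -0.5625652 ,  0.40383975]), 'tcp_rot': array([-8.54140278e-04,  9.84394734e-01,  1.75972312e-01, -1.52325806e-04]), 'ft_force': array([ 0.52260444, -0.02320792, -0.32498172]), 'ft_torque': array([ 0.00691711, -0.05844164,  0.03740981]), 'grip_width': 0.994723483722457}
{'fx': 395.13757898892476, 'fy': 395.13757898892476, 'cx': 252.49461380804593, 'cy': 187.8897471519648, 'D': array([-0.04673189,  0.        ,  0.        ,  0.        ,  0.        ]), 'xyz': array([0.27307386, 0.26999819, 0.62120472]), 'orientation': array([ 0.09358764, -0.21875513,  0.89100382, -0.38665195])}
{'fx': 398.36646844248213, 'fy': 398.36646844248213, 'cx': 260.6431451833481, 'cy': 185.64016612056676, 'D': array([-0.13196768,  0.        ,  0.        ,  0.        ,  0.        ]), 'xyz': array([ 0.43573366, -0.2751083 ,  0.94346386]), 'orientation': array([ 0.06768582, -0.70101554,  0.70802866, -0.05187726])}
```

View pics/scene0.png

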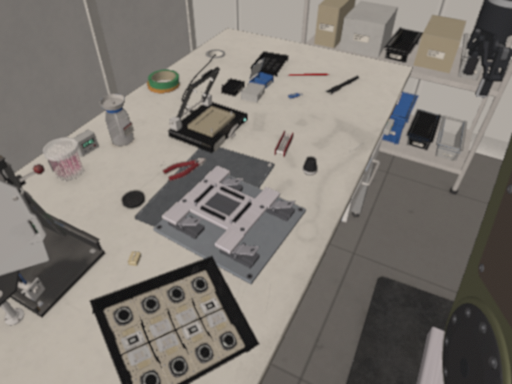

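View pics/top0.png

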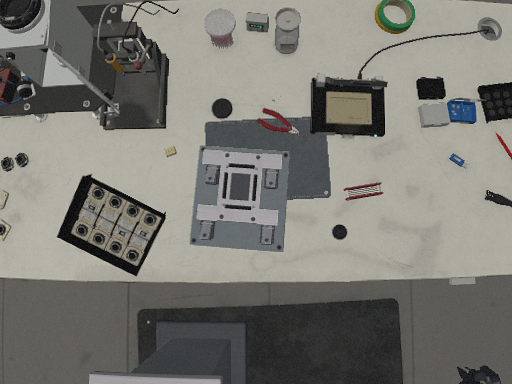

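The top view shows the base at about cols 192-288, rows 147-250, with four shim tabs near (211,174), (269,178), (207,230) and (268,234). I'll zoom in.

Run:
```python
import cv2,numpy as np
a=np.load("top0.npy")[135:260,180:300]; cv2.imwrite("pics/z1.png",cv2.resize(a,None,fx=4.8,fy=4.8,interpolation=cv2.INTER_CUBIC))
a=np.load("scene0.npy")[140:280,130:310]; cv2.imwrite("pics/z2.png",cv2.resize(a,None,fx=4.2,fy=4.2,interpolation=cv2.INTER_CUBIC))
```

```text
(no output)
```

View pics/z1.png

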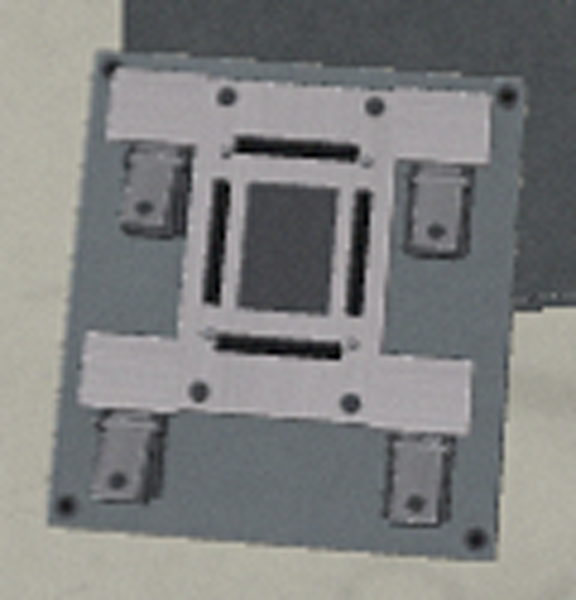

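View pics/z2.png

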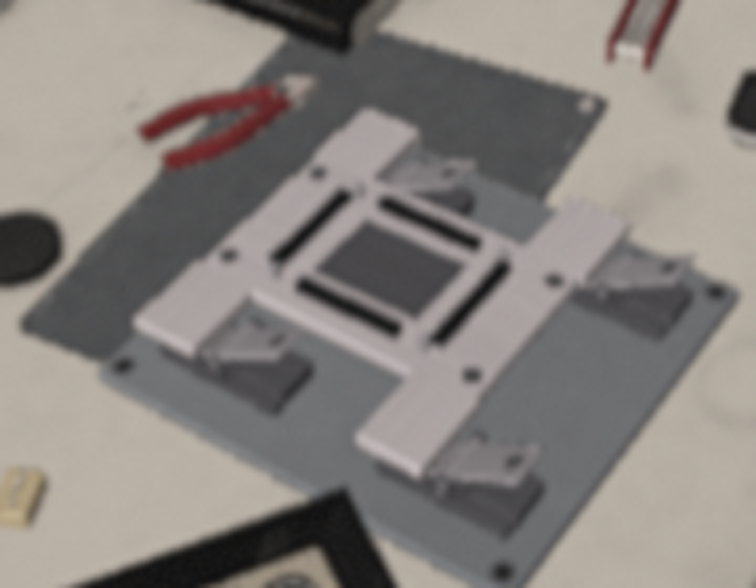

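Top zoom: plate corners FL(110,70) FR(490,95) NR(470,433) NL(80,404), and a dark dot on each tab. I'll triangulate these with the scene view.

```bash
cat > h.py <<'E'
import numpy as np,cv2
from scipy.spatial.transform import Rotation as R
cams=dict(
 top=(398.36646844248213,260.6431451833481,185.64016612056676,-0.13196768,[0.43573366,-0.2751083,0.94346386],[0.06768582,-0.70101554,0.70802866,-0.05187726]),
 scene=(395.13757898892476,252.49461380804593,187.8897471519648,-0.04673189,[0.27307386,0.26999819,0.62120472],[0.09358764,-0.21875513,0.89100382,-0.38665195]))
def ray(c,uv):
    f,cx,cy,k,p,q=cams[c]
    n=cv2.undistortPoints(np.array([[uv]],float),np.array([[f,0,cx],[0,f,cy],[0,0,1]]),np.array([k,0,0,0,0.]))[0,0]
    d=R.from_quat(q,scalar_first=True).apply([*n,1]); return np.array(p),d/np.linalg.norm(d)
def plane(c,uv,z):
    p,d=ray(c,uv); return p+d*(z-p[2])/d[2]
def tri(a,b):
    p,d=ray('top',a);q,e=ray('scene',b)
    s,t=np.linalg.lstsq(np.c_[d,-e],q-p,rcond=None)[0]
    return (p+s*d+q+t*e)/2, np.linalg.norm(p+s*d-q-t*e)
E
python3 - <<'E'
from h import *
np.set_printoptions(precision=4,suppress=True)
T=lambda u:(180+(u[0]+.5)/4.8-.5,135+(u[1]+.5)/4.8-.5)
S=lambda u:(130+(u[0]+.5)/4.2-.5,140+(u[1]+.5)/4.2-.5)
pl=[(110,70),(490,95),(470,433),(80,404)]; ps=[(135,322),(370,108),(632,228),(422,472)]
for a,b in zip(pl,ps): print('corner',*tri(T(a),S(b)), plane('top',T(a),.046))
bt=[(107,66),(508,96),(476,540),(66,506)];bs=[(123,366),None,(717,291),(503,572)]
for a,b in zip(bt,bs):
    print('base', *(tri(T(a),S(b)) if b else [0]), plane('top',T(a),.014))
dt=[(144,208),(436,231),(416,504),(117,481)];ds=[(283,342),(446,172),(667,267),(515,463)]
for a,b in zip(dt,ds): print('dot',*tri(T(a),S(b)), plane('top',T(a),.05))
def fit(pts,loc):
    c=pts.mean(0);A=sum((l[0]+1j*l[1]).conjugate()*((p-c)[0]+1j*(p-c)[1]) for p,l in zip(pts,loc))
    return c,np.degrees(np.angle(A)),abs(A)/sum(l[0]**2+l[1]**2 for l in loc)
L=[(.083,.093),(.083,-.093),(-.083,-.093),(-.083,.093)]
for z in(.044,.046,.048):print(fit(np.array([plane('top',T(a),z) for a in pl]),L))
print(fit(np.array([plane('top',T(a),.014) for a in bt]),[(1,1),(1,-1),(-1,-1),(-1,1)]))
c,th,_=fit(np.array([plane('top',T(a),.046) for a in pl]),L)
Rm=R.from_euler('z',th,degrees=True).as_matrix()
for n,l in zip(['FL','FR','NR','NL'],[(.065,.07),(.065,-.07),(-.065,-.07),(-.065,.07)]):
    print(n,'ear',c+Rm@[*l,0],'flat dot',c+Rm@[l[0]-.057,l[1],0])
E
```

```text
corner [ 0.6779 -0.1199  0.0445] 0.00020308817244287387 [ 0.6774 -0.1202  0.046 ]
corner [ 0.6614 -0.3053  0.0457] 0.0017346971448971187 [ 0.6621 -0.3049  0.046 ]
corner [ 0.4995 -0.2932  0.0384] 0.0010300109578210753 [ 0.4994 -0.2928  0.046 ]
corner [ 0.5149 -0.108   0.042 ] 0.0002516819795264752 [ 0.5146 -0.1087  0.046 ]
base [ 0.6872 -0.1137  0.0147] 0.0015507309634234096 [ 0.6881 -0.1132  0.014 ]
base 0 [ 0.6696 -0.315   0.014 ]
base [ 0.4506 -0.2955  0.0136] 0.0010981877545212402 [ 0.4501 -0.2957  0.014 ]
base [ 0.4682 -0.0962  0.0131] 0.0009650763749064276 [ 0.4677 -0.0966  0.014 ]
dot [ 0.6074 -0.1388  0.0486] 0.0016747674183011652 [ 0.6079 -0.1386  0.05  ]
dot [ 0.5965 -0.2776  0.0479] 0.002223187810363142 [ 0.595 -0.278  0.05 ]
dot [ 0.4675 -0.2669  0.0485] 0.0022659308647074365 [ 0.4664 -0.2672  0.05  ]
dot [ 0.4785 -0.127   0.0482] 0.0008339205831372997 [ 0.478  -0.1274  0.05  ]
(array([ 0.5887, -0.2065,  0.044 ]), np.float64(-4.478921501217072), np.float64(0.991855830422069))
(array([ 0.5884, -0.2067,  0.046 ]), np.float64(-4.4789215012170525), np.float64(0.9896503925506197))
(array([ 0.5881, -0.2068,  0.048 ]), np.float64(-4.478921501217058), np.float64(0.9874449546791702))
(array([ 0.5689, -0.2051,  0.014 ]), np.float64(-4.902271731303863), np.float64(0.10549801781953004))
FL ear [ 0.6587 -0.142   0.046 ] flat dot [ 0.6018 -0.1375  0.046 ]
FR ear [ 0.6477 -0.2815  0.046 ] flat dot [ 0.5909 -0.2771  0.046 ]
NR ear [ 0.5181 -0.2714  0.046 ] flat dot [ 0.4613 -0.2669  0.046 ]
NL ear [ 0.5291 -0.1318  0.046 ] flat dot [ 0.4722 -0.1274  0.046 ]
```

```bash
cat >> h.py <<'E'
TG=dict(FL=(.6590,-.1420),FR=(.6480,-.2815),NR=(.5185,-.2714),NL=(.5294,-.1318),
 dFL=(.6021,-.1375),dFR=(.5912,-.2771),dNR=(.4616,-.2669),dNL=(.4725,-.1274))
def go(name,tipz,yaw=-4.7,off=(0,0)):
    from plant import bot
    o=bot.get_obs(); r=R.from_quat(o['tcp_rot'],scalar_first=True)
    t=R.from_euler('z',yaw,degrees=True)*R.from_euler('x',180,degrees=True)
    xy=np.array(TG[name])+off
    d=r.inv().apply(np.array([*xy,tipz+.173])-o['tool_pos'])*1000
    print(name,'t',round(o['time_s'],2),'pos',o['tool_pos'].round(4),'shift',d.round(1),'turn',np.degrees((r.inv()*t).as_rotvec()).round(2),'F',o['ft_force'].round(2),'g',round(o['grip_width'],3))
E
python3 -c "
from h import *
go('NR',.12)"
```

```text
NR t 0.1 pos [ 0.2078 -0.5626  0.404 ] shift [ 392.3 -165.3  111.2] turn [-8.000e-02  2.000e-02  2.497e+01] F [0.3  0.03 0.14] g 0.998
```

>>> {"method": "servo_tool", "body": {"deltas": [[28,-12,0,0,0,5],[56,-24,0,0,0,10],[84,-36,0,0,0,15],[112,-48,0,0,0,20],[140,-60,0,0,0,25]], "fingers": -1}}

```text
time_s: 0.52
tool_pos: [0.3191, -0.4569, 0.4043]
tcp_rot: [-0.0, 0.999, -0.044, -0.0]
ft_force: [0.0, -0.8, 0.2]
grip_width: 0.299
```

```bash
python3 -c "
from h import *
go('NR',.12)"
```

```text
NR t 0.52 pos [ 0.3191 -0.4569  0.4043] shift [ 182.5 -202.1  111.3] turn [-0.04  0.03 -0.3 ] F [ 0.02 -0.83  0.21] g 0.299
```

>>> {"method": "servo_tool", "body": {"deltas": [[26,-29,15,0,0,0],[52,-58,30,0,0,0],[78,-87,45,0,0,0],[104,-116,60,0,0,0],[130,-145,75,0,0,0]]}}

```text
time_s: 0.93
tool_pos: [0.4606, -0.3228, 0.329]
tcp_rot: [-0.0, 0.999, -0.041, -0.0]
ft_force: [0.9, -0.4, 0.4]
grip_width: 0.001
```

>>> {"method": "servo_tool", "body": {"deltas": [[26,-29,15,0,0,0],[52,-57,36,0,0,0],[52,-57,60,0,0,0],[52,-57,80,0,0,0],[52,-57,80,0,0,0]]}}

```text
time_s: 1.35
tool_pos: [0.5147, -0.27, 0.2452]
tcp_rot: [-0.002, 0.999, -0.04, -0.004]
ft_force: [-1.2, 0.3, -0.5]
grip_width: 0.001
```

```bash
python3 -c "
from h import *
go('NR',.044)
from plant import bot
f=bot.grab_frame('top');cv2.imwrite('pics/t2.png',cv2.resize(f['image'][135:260,180:300],None,fx=4.8,fy=4.8))
f=bot.grab_frame('scene');cv2.imwrite('pics/s2.png',cv2.resize(f['image'][100:280,130:330],None,fx=3.2,fy=3.2))
"
```

```text
NR t 1.35 pos [ 0.5147 -0.27    0.2452] shift [ 4.1  1.2 28.1] turn [-0.17  0.41  0.08] F [-1.25  0.34 -0.55] g 0.001
```

View pics/s2.png

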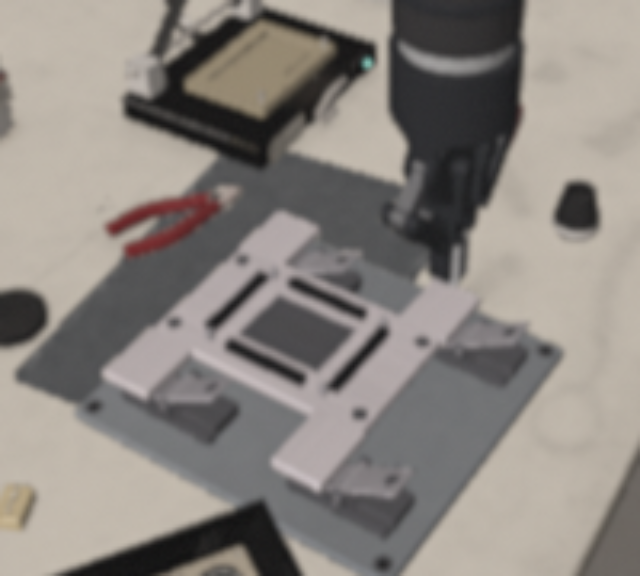

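The fingertips hover over the NR ear (scene zoom ~448,278). Next I'll probe down gently.

>>> {"method": "servo_tool", "body": {"deltas": [[4,1,10,0,0,0],[4,1,20,0,0,0],[4,1,24,0,0,0],[4,1,25,0,0,0],[4,1,26,0,0,0]]}}

```text
time_s: 1.87
tool_pos: [0.5199, -0.2735, 0.2237]
tcp_rot: [-0.0, 0.999, -0.042, -0.0]
ft_force: [-0.0, 0.3, -0.2]
grip_width: 0.001
```

>>> {"method": "servo_tool", "body": {"deltas": [[0,0,0.5,0,0,0],[0,0,1,0,0,0],[0,0,1.5,0,0,0],[0,0,2,0,0,0]]}}

```text
time_s: 2.2
tool_pos: [0.5202, -0.2734, 0.2221]
tcp_rot: [0.0, 0.999, -0.041, 0.0]
ft_force: [0.6, -0.5, -0.1]
grip_width: 0.002
```

>>> {"method": "servo_tool", "body": {"deltas": [[0,0,1,0,0,0],[0,0,2,0,0,0],[0,0,3,0,0,0],[0,0,4,0,0,0],[0,0,4,0,0,0]]}}

```text
time_s: 2.62
tool_pos: [0.52, -0.2732, 0.2176]
tcp_rot: [-0.0, 0.999, -0.041, -0.0]
ft_force: [-0.0, 0.8, 0.8]
grip_width: -0.001
```

>>> {"method": "servo_tool", "body": {"deltas": [[0,0,0.5,0,0,0],[0,0,1,0,0,0],[0,0,1,0,0,0]]}}

```text
time_s: 2.87
tool_pos: [0.5201, -0.2733, 0.2175]
tcp_rot: [0.0, 0.999, -0.041, 0.0]
ft_force: [-2.3, 0.7, 6.2]
grip_width: -0.006
```

>>> {"method": "servo_tool", "body": {"deltas": [[0,0,0.5,0,0,0],[0,0,1,0,0,0],[0,0,1,0,0,0]]}}

```text
time_s: 3.12
tool_pos: [0.52, -0.2732, 0.2174]
tcp_rot: [0.0, 0.999, -0.041, 0.0]
ft_force: [-5.4, 2.3, 14.0]
grip_width: -0.0
```

The NR ear is rigid: 14 N with no give, contact at TCP z of about 0.2175. On to NL.

>>> {"method": "servo_tool", "body": {"deltas": [[0,0,-10,0,0,0],[0,0,-22,0,0,0],[0,-30,-22,0,0,0],[0,-60,-22,0,0,0],[0,-90,-22,0,0,0]]}}

```text
time_s: 3.53
tool_pos: [0.5279, -0.1832, 0.239]
tcp_rot: [0.0, 0.999, -0.042, 0.001]
ft_force: [0.6, 0.4, -0.3]
grip_width: -0.004
```

>>> {"method": "servo_tool", "body": {"deltas": [[0,-25,0,0,0,0],[0,-50,0,0,0,0],[0,-50,6,0,0,0],[0,-50,12,0,0,0],[0,-50,16,0,0,0]]}}

```text
time_s: 3.95
tool_pos: [0.5318, -0.134, 0.2216]
tcp_rot: [0.0, 0.999, -0.041, 0.0]
ft_force: [0.6, 0.3, 0.5]
grip_width: -0.004
```

```bash
python3 -c "
from h import *
go('NL',.0445)
"
```

```text
NL t 3.95 pos [ 0.5318 -0.134   0.2216] shift [-2.6 -2.   4.1] turn [ 0.04 -0.01 -0.01] F [0.56 0.33 0.52] g -0.004
```

>>> {"method": "servo_tool", "body": {"deltas": [[-2,-2,1,0,0,0],[-2,-2,2,0,0,0],[-2,-2,3,0,0,0],[-2,-2,4,0,0,0],[-2,-2,5,0,0,0]]}}

```text
time_s: 4.37
tool_pos: [0.5299, -0.1321, 0.217]
tcp_rot: [0.0, 0.999, -0.042, 0.0]
ft_force: [-2.0, -0.3, 4.4]
grip_width: -0.001
```

>>> {"method": "servo_tool", "body": {"deltas": [[0,0,0.5,0,0,0],[0,0,1,0,0,0],[0,0,1,0,0,0]]}}

```text
time_s: 4.62
tool_pos: [0.5299, -0.1319, 0.2161]
tcp_rot: [0.0, 0.999, -0.041, 0.0]
ft_force: [-1.7, -1.3, 4.6]
grip_width: -0.005
```

>>> {"method": "servo_tool", "body": {"deltas": [[0,0,0.5,0,0,0],[0,0,1,0,0,0],[0,0,1,0,0,0]]}}

```text
time_s: 4.87
tool_pos: [0.5298, -0.1318, 0.2149]
tcp_rot: [0.0, 0.999, -0.041, 0.0]
ft_force: [-2.4, -1.9, 4.7]
grip_width: 0.003
```

The NL ear gives way. I'll press a little deeper and hold.

>>> {"method": "servo_tool", "body": {"deltas": [[0,0,0.5,0,0,0],[0,0,1,0,0,0],[0,0,1.5,0,0,0],[0,0,1.5,0,0,0],[0,0,1.5,0,0,0]]}}

```text
time_s: 5.28
tool_pos: [0.5298, -0.1318, 0.2135]
tcp_rot: [0.0, 0.999, -0.041, 0.0]
ft_force: [-2.5, -1.9, 5.1]
grip_width: -0.001
```

```bash
python3 -c "
from h import *
go('dNL',.060)
from plant import bot
f=bot.grab_frame('scene');cv2.imwrite('pics/s3.png',cv2.resize(f['image'][100:280,130:330],None,fx=3.2,fy=3.2))
"
```

```text
dNL t 5.28 pos [ 0.5298 -0.1318  0.2135] shift [-57.5   0.4 -19.5] turn [ 0.03 -0.   -0.03] F [-2.55 -1.89  5.06] g -0.001
```

View pics/s3.png

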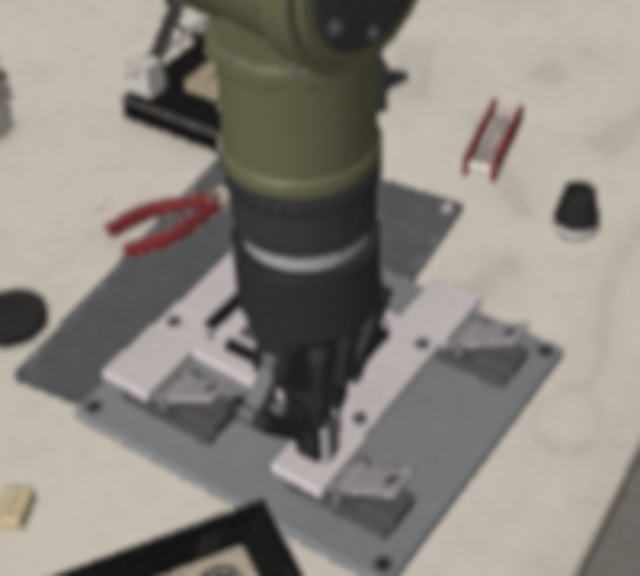

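The scene shows the fingers on the NL ear at about (315,458), and the corner sank about 4 mm. Next I'll lift and move over the NL tab.

>>> {"method": "servo_tool", "body": {"deltas": [[0,0,-8,0,0,0],[0,0,-20,0,0,0],[0,0,-32,0,0,0],[-18,0,-32,0,0,0],[-36,0,-32,0,0,0]]}}

```text
time_s: 5.75
tool_pos: [0.4949, -0.1284, 0.2463]
tcp_rot: [-0.0, 0.999, -0.041, 0.001]
ft_force: [0.0, -0.3, 0.2]
grip_width: -0.004
```

>>> {"method": "servo_tool", "body": {"deltas": [[-10,0,0,0,0,0],[-20,0,0,0,0,0],[-20,0,0,0,0,0]]}}

```text
time_s: 6.0
tool_pos: [0.4723, -0.1266, 0.2451]
tcp_rot: [-0.0, 0.999, -0.041, -0.001]
ft_force: [0.3, 0.2, -0.4]
grip_width: -0.001
```

```bash
python3 -c "
from h import *
go('dNL',.032)
from plant import bot
f=bot.grab_frame('scene');cv2.imwrite('pics/s4.png',cv2.resize(f['image'][160:280,160:300],None,fx=4.5,fy=4.5))
"
```

```text
dNL t 6.0 pos [ 0.4723 -0.1266  0.2451] shift [ 0.3  0.8 40.1] turn [-0.05  0.09 -0.04] F [ 0.34  0.23 -0.37] g -0.001
```

View pics/s4.png

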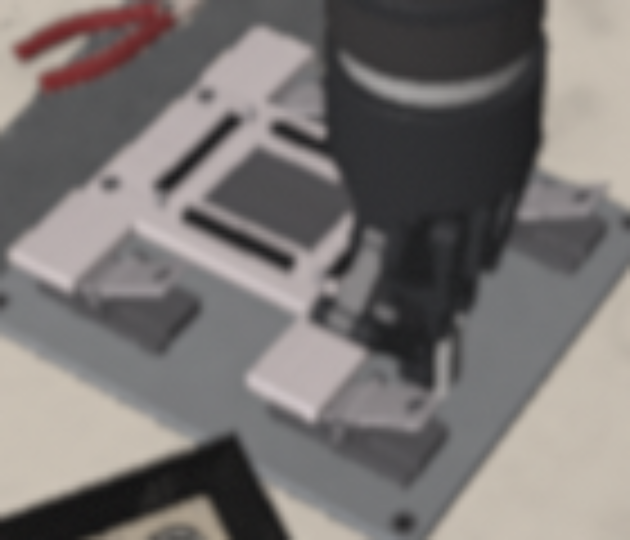

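The tips sit just above the tab end (zoom ~430,385). Press down.

>>> {"method": "servo_tool", "body": {"deltas": [[0,1,8,0,0,0],[0,1,16,0,0,0],[0,1,20,0,0,0],[0,1,24,0,0,0],[0,1,28,0,0,0]]}}

```text
time_s: 6.47
tool_pos: [0.4734, -0.1279, 0.2164]
tcp_rot: [-0.0, 0.999, -0.041, -0.001]
ft_force: [-3.0, -0.0, 5.0]
grip_width: 0.002
```

>>> {"method": "servo_tool", "body": {"deltas": [[0,0,2,0,0,0],[0,0,4,0,0,0],[0,0,6,0,0,0],[0,0,8,0,0,0],[0,0,9,0,0,0]]}}

```text
time_s: 6.88
tool_pos: [0.4741, -0.128, 0.2082]
tcp_rot: [-0.0, 0.999, -0.041, 0.0]
ft_force: [-2.8, 1.2, 3.5]
grip_width: 0.001
```

>>> {"method": "servo_tool", "body": {"deltas": [[0,0,1,0,0,0],[0,0,2,0,0,0],[0,0,2,0,0,0]]}}

```text
time_s: 7.13
tool_pos: [0.4741, -0.128, 0.2063]
tcp_rot: [0.0, 0.999, -0.041, 0.0]
ft_force: [-0.6, 0.4, 1.1]
grip_width: 0.003
```

>>> {"method": "servo_tool", "body": {"deltas": [[0,0,0.5,0,0,0],[0,0,1,0,0,0],[0,0,1,0,0,0]]}}

```text
time_s: 7.38
tool_pos: [0.4741, -0.128, 0.2054]
tcp_rot: [0.0, 0.999, -0.041, 0.0]
ft_force: [-1.5, 0.1, 2.2]
grip_width: 0.0
```

>>> {"method": "servo_tool", "body": {"deltas": [[0,0,0.5,0,0,0],[0,0,1,0,0,0],[0,0,1,0,0,0]]}}

```text
time_s: 7.63
tool_pos: [0.4741, -0.128, 0.2047]
tcp_rot: [0.0, 0.999, -0.041, 0.0]
ft_force: [-2.1, 0.9, 7.1]
grip_width: 0.001
```

```bash
python3 -c "
from h import *
go('dNL',.0315)
from plant import bot
f=bot.grab_frame('scene');cv2.imwrite('pics/s5.png',cv2.resize(f['image'][160:280,160:300],None,fx=4.5,fy=4.5))
"
```

```text
dNL t 7.63 pos [ 0.4741 -0.128   0.2047] shift [-1.6 -0.5  0.2] turn [ 0.   -0.03 -0.03] F [-2.06  0.86  7.06] g 0.001
```

View pics/s5.png

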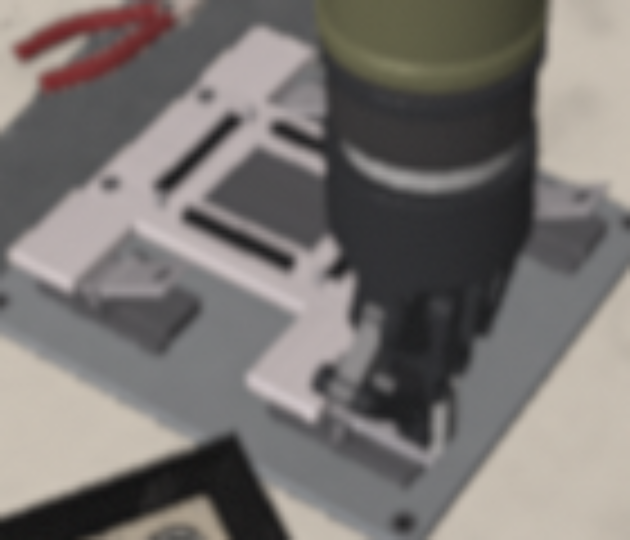

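The tab looks flat, with its edge at about (430,460), and force is rising. I'll press a bit more to reach the stop, hold, then retract.

>>> {"method": "servo_tool", "body": {"deltas": [[0,0,0.5,0,0,0],[0,0,1,0,0,0],[0,0,1.5,0,0,0],[0,0,1.5,0,0,0]]}}

```text
time_s: 8.02
tool_pos: [0.4741, -0.128, 0.2044]
tcp_rot: [0.0, 0.999, -0.041, 0.0]
ft_force: [-6.8, 1.9, 20.1]
grip_width: 0.002
```

>>> {"method": "servo_tool", "body": {"deltas": [[0,0,-8,0,0,0],[0,0,-25,0,0,0],[0,0,-50,0,0,0],[0,0,-80,0,0,0],[0,0,-110,0,0,0]]}}

```text
time_s: 8.43
tool_pos: [0.4737, -0.1279, 0.3136]
tcp_rot: [-0.0, 0.999, -0.041, -0.0]
ft_force: [1.2, -0.1, 0.7]
grip_width: -0.003
```

>>> {"method": "servo_tool", "body": {"deltas": [[0,35,-15,0,0,0],[0,70,-30,0,0,0],[0,105,-40,0,0,0],[0,140,-40,0,0,0],[0,175,-40,0,0,0]]}}

```text
time_s: 8.85
tool_pos: [0.4597, -0.3042, 0.354]
tcp_rot: [0.001, 0.999, -0.041, 0.001]
ft_force: [1.5, -0.0, -0.4]
grip_width: -0.004
```

>>> {"method": "servo_tool", "body": {"deltas": [[-15,35,0,0,0,0],[-30,70,0,0,0,0],[-45,105,0,0,0,0],[-50,125,0,0,0,0],[-50,125,0,0,0,0]]}}

```text
time_s: 9.27
tool_pos: [0.3978, -0.4266, 0.3526]
tcp_rot: [0.001, 0.999, -0.044, 0.0]
ft_force: [0.9, -0.3, 0.5]
grip_width: -0.0
```

```bash
python3 -c "
from h import *
go('dNL',.0315)
from plant import bot
f=bot.grab_frame('scene');cv2.imwrite('pics/s6.png',cv2.resize(f['image'][140:280,130:310],None,fx=4.2,fy=4.2))
f=bot.grab_frame('top');cv2.imwrite('pics/t6.png',cv2.resize(f['image'][135:260,180:300],None,fx=4.8,fy=4.8))
"
```

```text
dNL t 9.27 pos [ 0.3978 -0.4266  0.3526] shift [  48.3 -304.9  147.5] turn [ 0.11 -0.01 -0.31] F [ 0.89 -0.31  0.47] g -0.0
```

View pics/s6.png

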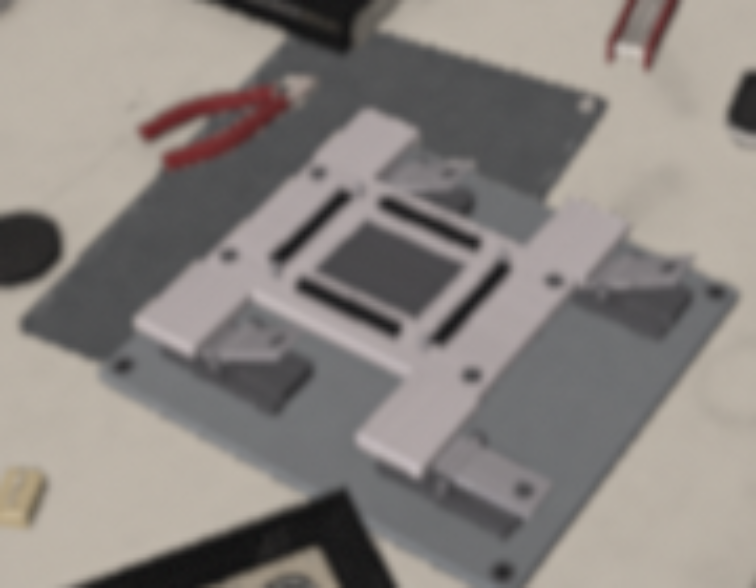

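View pics/t6.png

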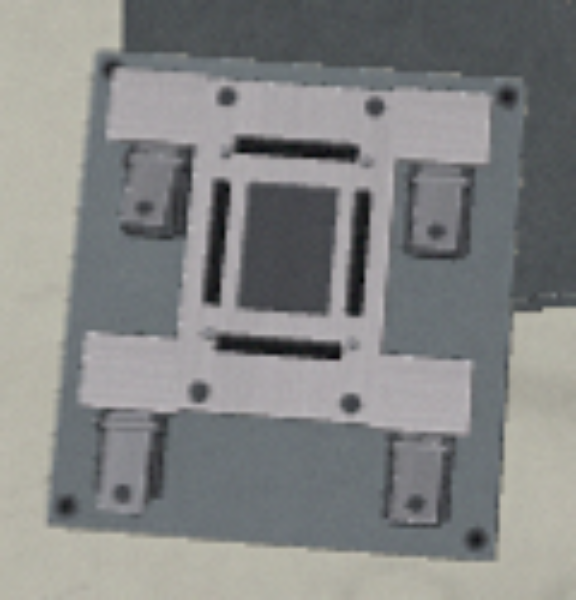

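The NL tab now lies flat (scene dot 524,489; top dot 122,493). The other three tabs and the plate are unchanged, and the arm is clear, so I'm handing in.

>>> {"method": "servo_tool", "body": {"deltas": [[0,0,0,0,0,0],[0,0,0,0,0,0],[0,0,0,0,0,0]]}}

```text
time_s: 9.62
tool_pos: [0.4, -0.4218, 0.3529]
tcp_rot: [-0.0, 0.999, -0.04, 0.0]
ft_force: [-0.7, -0.2, 0.8]
grip_width: -0.003
```

```bash
python3 -c "
from plant import bot
print(bot.sign_off())"
```

```text
the job is handed in; nothing more can be done
None
```

The near-left corner was the one that rocks. I pressed its shim tab flat and handed the job in at about 9.6 s; no verdict was given.

- **Finding the corner:** the near-right ear held rigid at 14 N. The near-left ear then sank about 4 mm at roughly 5 N. I did not probe the two far ears, because near-left had already given way.
- **Pressing the tab:** I pushed it down until it met a hard stop at 20 N. The fingertips were then at 31.4 mm, against about 31.5 mm expected for a flat tab.
- **Last checks:** the final pictures show the near-left tab flat and the other three still standing. The plate looks unmoved and level, judged by eye rather than measured. The arm is well clear of everything and reads about zero force. No check failed or disagreed.

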